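# Open the combination-locked vanity case

### The job

Unlock the green vanity case: turn its left dial to 2 (yellow, two dots) and its right dial to 5 (blue, five dots), left and right as seen from the robot, so that those patches point at the white marks. Then lift the lid by its bar until it stands nearly upright, let go and leave it standing open, with the dials still at the code and the toilet articles around the case left undisturbed.

Things in the scene. Friction and masses are not known exactly. Their poses are not given: they have to be found in the camera images.
- case: Green case fixed to the table, 260 (x) x 270 (y) x 75 mm high; origin under its middle, +x away from the robot, +y to the left; yaw varies. Front part (x -140 to -25 mm): solid lock housing, flat top at 75 mm, dials on it at x -78, y +75 (left) and -75 mm, a white mark on the -x side of each. Behind: compartment with lid, locked shut unless both dials are within about 11 degrees of the code.
- left_dial (a joint): Left dial's angle, rad, growing counter-clockwise seen from above; stops at -0.1 and 5.34. Patch n, with n dots (1 white, 2 yellow, 3 green, 4 red, 5 blue, 6 orange), is at the white mark at (n-1) x 1.047; so 2 is at 1.047. Starts between 1.65 and 2.5. Light friction (0.06 N m), no clicks; stays where left.
- right_dial (a joint): Right dial (case y -75 mm): made and numbered like the left one; 5 is at the white mark at 4.189. Starts below that, between 2.74 and 3.6.
- left_dial_grip (a point): Middle of the top of the left dial's aluminium grip blade, on the turning axis, 117 mm above the table. Blade 46 mm long, 12 mm thick, 34 mm tall, on a black disc (radius 40, thickness 8 mm). It runs along the line through patches 1 and 4: along the case's x at angle 0, turned from it by the joint angle. The point's axes turn with the dial, x along the blade.
- right_dial_grip (a point): The same point on the right dial.
- lid (a joint): Lid angle in rad: 0 shut, growing as it opens (front edge goes up and back, away from the robot), stop at 1.6. Its stiff hinge (0.45 N m) holds it where it is left; about 6 to 8 N at the bar lifts it.
- lid_bar (a point): Middle of the lid's steel lifting bar: round, 12 mm diameter, 110 mm long along the case's y, on two posts, its axis 35 mm above the lid's top face. With the lid shut it lies at case x +5 mm, y 0, 118 mm above the table.
- lid_hinge (a point): Middle of the lid's hinge line, which runs along the case's y at the far (+x) edge of the case: case x +120 mm, y 0, 79 mm above the table. The lid is 145 mm deep, 270 mm wide, 8 mm thick. The bar's middle lies 115 mm from the hinge in the lid's plane and 39 mm above that plane.
- perfume_bottle: Bystander: empty clear perfume bottle, 35 x 60 x 113 mm, standing; origin under its middle.
- comb: Bystander: brown comb lying flat, 170 x 38 x 6 mm; origin under its middle, x along its length.
- nail_file: Bystander: steel nail file with red handle lying flat, 170 x 18 x 8 mm; origin under its middle.
- hair_clip0: Bystander: silver hair clip lying flat, 75 x 18 x 8 mm; origin under its middle.
- hair_clip1: Bystander: the other silver hair clip, the same.

How it is judged:
By the outcome, as a careful person would: the job done as asked, in the order asked, and still so for the second after the job is handed in, with the robot touching nothing.
It also fails if it takes over 51 s, if anything falls off the work surface, if the arm or the gripper's body presses on something with over 40 N, if the wrist force passes 120 N, or if a joint passes its speed limit or range.

### The arm

A 6-joint arm with a two-finger parallel gripper is mounted at the origin on the work surface. World frame = base frame: x ahead of the robot, y to its left, z up, the work surface at z = 0. Lengths are in m, angles in rad, forces in N, time in s.
With the tool pointing down it reaches from about 0.25 to 0.725 m from the base axis. Payload 4 kg.
Tool frame: the origin (TCP) lies at the very end of the fingers, on their centre line; the grasp point (between the pads) lies 19 mm behind it; z points along the fingers, y is the line along which they close (so a half turn about z gives the same grasp; the last joint's range is limited). The gripper opens to 85 mm and grips with 20 to 120 N. Pads are 22 mm wide; open, the fingers measure 114 mm over their backs; the gripper's body (76 mm by 85 mm) begins 54 mm behind the grasp point. The pads swing forward as they close: fully open they stand 13 mm farther back than shut.
Start: joints at [-1.242, 0.241, 0.005, 1.335, 0, 1.571], TCP at [0.161, -0.473, 0.231] pointing down, gripper open.
Joint ranges: [-2.72, 2.72], [-1.05, 1.87], [-1.09, 1.28], [-1.99, 2.15], [-1.42, 1.44], [-3.14, 3.14]. Speed limits (rad/s): [2.79, 2.79, 3.14, 3.14, 3.14, 3.14].

### API

Orientations are given as a unit quaternion [x, y, z, w].
In Python, from workcell import bot, vision, workorder, boxes_of gives the robot as it stands.
- The arm moves only by the tool send_rows, never from a script. Its argument "motion" is text: rows parted by semicolons, each of 5 numbers parted by spaces: the closure, from -1 (fully open) to 1 (shut), so that 0 is half open, then the shift along the tool's x, y, z in cm, then the turn about the tool's z in rad. In form: claw x y z twist; .... A call has 1 to 5 rows; each row is the pose to reach, as a shift and turn from the pose commanded when the call began, along the tool's axes at that moment; what a row does not reach only later rows make up. A row lasts 1/10 s, in which the tool goes at most 50 mm and 8.59 degrees, less where a joint would pass 70% of its speed; a pose out of reach is approached as far as the arm can. A call with a gripper value outside its range is refused whole. The fingers move at their own pace and stop on an object; the grip force is fixed at half the most. Time passes only in rows, so rows that repeat a pose let the fingers close. It gives the time, the measured TCP pose, the force, the opening and the grip force at its end, in the units of the state.
- bot.get_obs(): the state, without advancing time (a new reading comes with each control period).
- vision.camera(name): name is "scene" or "top" or "wrist"; returns the picture (384x512x3 uint8, red, green, blue); there is no depth.
- vision.camera_model(name): a dict with "fov_y" (degrees; the focal length in pixels is half the picture's height over the tangent of half this angle, whatever the lens; pixels are square), "cx", "cy" (the principal point, pixels), "k1" (the pictures are not rectified: a ray, as slopes to the right and down, at radius r is drawn at 1 + k1 r^2 times it, then the intrinsics apply), "world_from_camera" (4x4, takes a point from camera to world coordinates); the wrist camera has in their place "hand_eye" (4x4, takes a point from camera to tool coordinates, whose origin is the TCP and whose axes are the flange's). Camera axes: x right, y down, z forward; pixel columns grow to the right and rows downward; lengths in m; the calibration is good to about 2 mm. A picture is of the moment at which its call begins: read the wrist's pose just before it. camera_model takes no time and is no camera call.
- workorder.job_done(): hands the job in; it is judged then, once.
Trained networks look in the newest picture that a camera, given by its name, has taken for a name from the list of things; names that differ only in an ending like _2 or _b are one class to them, and where a whole thing is asked for, a point or a joint stands for the part that bears it (a point fixed in the world has none). Each returns a list of dicts, best first, with "conf" (0 to 1); they miss things now and then, are a little off and sometimes report something else, mostly with a low value. They report only what shows in the picture. A call takes as long as a camera call.
- boxes_of(camera, target): "rect" ([centre column, centre row, width, height] in pixels, round what is visible of it).
The state is a dict: "clock": time; "joint_pos": joint angles; "joint_vel": joint speeds; "tau": joint torques, N m; "eef_pos": TCP position; "tool_rot": TCP orientation; "ft_force": force on the tool from outside, world axes, zero at the start; "ft_torque": the same for the moment, N m; "grip_width": finger opening in m; "grasp_force": force on a finger pad.
Only numpy, scipy, OpenCV 4.12 (cv2) and the standard library are available. Lean on these libraries where they do the work, as an engineer would, in place of code of your own. Each camera call takes 0.05 s, during which the arm holds its last target. There are 200 camera calls.

## Working session

There is one attempt and no reset: what is moved stays moved. The work goes in short steps, Python scripts to look and compute and a tool call to move; the robot and the scene stay as the last step left them, time stands still between calls to the robot, and variables do not carry over. Pictures are saved under pics/ and viewed, at most 10 in all, crops included, and the job is handed in when it is done.

Besides the shell and the picture viewer there is one more tool, called after "Request:" by a JSON object that holds its "method" and its "body". send_rows: Moves the arm, as the interface text tells. Its arguments: {"type":"object","properties":{"motion":{"type":"string"}},"required":["motion"]}

```bash
ls; mkdir -p pics; python3 - <<'E'
from workcell import bot, vision, workorder, boxes_of
import cv2,numpy as np
o=bot.get_obs(); print(o)
for c in ("top","scene"):
    im=vision.camera(c); cv2.imwrite(f"pics/{c}0.png",im[:,:,::-1])
    print(c,vision.camera_model(c))
for n in ["case","left_dial_grip","lid_bar","perfume_bottle"]:
    print(n,[(np.round(d["rect"],1),round(d["conf"],2)) for d in boxes_of("top",n)])
print(vision.camera_model("wrist"))
E
```

```text
pics
{'clock': 0.0, 'joint_pos': array([-1.24200957e+00,  2.41425190e-01,  3.73582744e-03,  1.33517566e+00,
        2.81664249e-06,  1.57079722e+00]), 'joint_vel': array([ 0.00027315, -0.00131786,  0.00014995, -0.00018613,  0.0005658 ,
       -0.00079539]), 'tau': array([-1.25630922e-04, -3.72316468e+01,  2.52409065e+01,  1.71096559e-02,
       -4.74268484e-05,  2.58166715e-07]), 'eef_pos': array([ 0.16124908, -0.47263313,  0.23041127]), 'tool_rot': array([ 9.86517358e-01,  1.63653392e-01, -1.67886345e-04, -1.02063385e-03]), 'ft_force': array([-0.02811443,  0.49167451, -0.52384372]), 'ft_torque': array([0.06671701, 0.07941743, 0.05196993]), 'grasp_force': 0.0, 'grip_width': 0.08514192708136775}
top {'fov_y': 51.06530972898724, 'cx': 251.8673251736537, 'cy': 189.86229144374659, 'k1': 0.028076441321232902, 'world_from_camera': array([[-0.02489357, -0.99474904,  0.09927065,  0.35712537],
       [-0.99957308,  0.02628699,  0.01275319, -0.01435142],
       [-0.01529575, -0.0989108 , -0.99497874,  1.44385049],
       [ 0.        ,  0.        ,  0.        ,  1.        ]])}
scene {'fov_y': 4
[... 353 characters left out ...]
       ]])}
case [(array([264.9, 170. ,  97.7,  94. ]), 0.64)]
left_dial_grip [(array([250.5, 195.2,  23.8,  20.2]), 0.87)]
lid_bar [(array([259.4, 153.2,  84.5,  63.7]), 0.83)]
perfume_bottle [(array([159.9, 136.2,  19.1,  17.8]), 0.62)]
{'fov_y': 66.38857110517287, 'cx': 257.6974839164413, 'cy': 195.27615367013553, 'k1': -0.01255858012740566, 'hand_eye': array([[-8.52562725e-04, -9.56384276e-01, -2.92110236e-01,
         7.46441046e-02],
       [ 9.99997983e-01, -1.34661670e-03,  1.49026626e-03,
         4.14560622e-04],
       [-1.81862774e-03, -2.92108376e-01,  9.56383495e-01,
        -1.43190782e-01],
       [ 0.00000000e+00,  0.00000000e+00,  0.00000000e+00,
         1.00000000e+00]])}
```

```bash
python3 - <<'E'
import cv2
a=cv2.imread("pics/top0.png")[90:270,140:380]; cv2.imwrite("pics/topc.png",cv2.resize(a,None,fx=3.3,fy=3.3,interpolation=cv2.INTER_CUBIC))
E
```

```text
(no output)
```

View pics/topc.png

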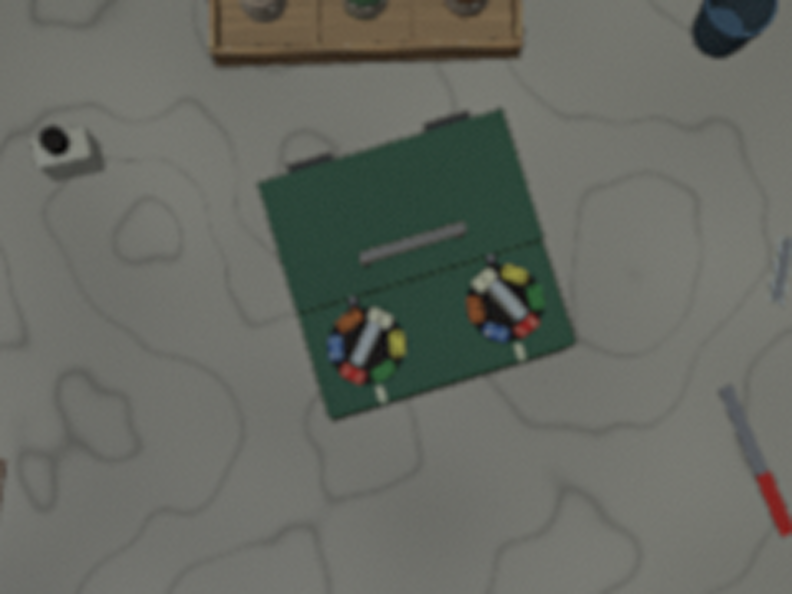

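View pics/scene0.png

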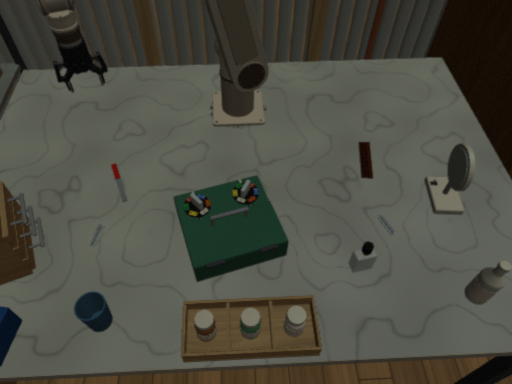

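The top crop shows the case yawed about 16°. The left dial is at crop (367,345), the right dial at (506,302), and the bar runs from (362,258) to (465,229). The bystanders are well clear of the case. Next I fit the case pose from known features.

```bash
cat > h.py <<'E'
from workcell import bot, vision, workorder, boxes_of
import cv2,numpy as np
from scipy.optimize import least_squares
from scipy.spatial.transform import Rotation as R
def proj(P,m,W):
    P=np.atleast_2d(P); C=(P-W[:3,3])@W[:3,:3]
    s=C[:,:2]/C[:,2:]; s=s*(1+m["k1"]*(s**2).sum(1,keepdims=True))
    return 192/np.tan(np.radians(m["fov_y"]/2))*s+[m["cx"],m["cy"]]
def case2w(p,P):
    c,s=np.cos(p[2]),np.sin(p[2]); P=np.atleast_2d(P)
    return np.c_[p[0]+c*P[:,0]-s*P[:,1],p[1]+s*P[:,0]+c*P[:,1],P[:,2]]
def wristW(o):
    T=np.eye(4);T[:3,:3]=R.from_quat(o["tool_rot"]).as_matrix();T[:3,3]=o["eef_pos"]
    return T@vision.camera_model("wrist")["hand_eye"]
def blade(a,side,r=.023,z=.117):
    u=-np.array([np.cos(a),np.sin(a)]); c=np.array([-.078,.075*side])
    return [[*(c+r*u),z],[*(c-r*u),z]]
E
python3 - <<'E'
from h import *
P=[[-.14,.135,.075],[-.14,-.135,.075],[.12,.135,.083],[.12,-.135,.083],[.005,.055,.118],[.005,-.055,.118]]
px=np.array([[332,420],[576,343],[259,184],[502,110],[362,258],[465,229]])/3.3+[140,90]
L=np.array([[380,318],[354,374]])/3.3+[140,90]; Q=np.array([[483,279],[526,325]])/3.3+[140,90]
m=vision.camera_model("top");W=m["world_from_camera"]
f=lambda p:(np.r_[proj(case2w(p,P),m,W)-px, proj(case2w(p,blade(p[3],1,.03,.085)),m,W)-L, proj(case2w(p,blade(p[4],-1,.03,.085)),m,W)-Q]).ravel()
s=least_squares(f,[.45,0,.27,2.4,3.6],loss="soft_l1")
print(s.x,np.round(f(s.x),1))
p=s.x; w=case2w(p,[[-.078,.075,.117],[-.078,-.075,.117],[.005,0,.118]]);print(w)
E
```

```text
[ 0.5711219  -0.04521438  0.27542717  2.4057371   3.57741738] [-0.8  0.4  0.9  0.3 -0.9 -0.4  0.2 -1.  -0.3  0.4 -0.  -0.6 -0.2  0.5
  0.2 -0.5  1.   0.8 -0.  -0.2]
[[ 0.47566494  0.00574608  0.117     ]
 [ 0.51645864 -0.13860029  0.117     ]
 [ 0.57593345 -0.04385459  0.118     ]]
```

```bash
cat >> h.py <<'E'
def pose(o):
    X=R.from_quat(o["tool_rot"]).as_matrix()[:,0]; return np.r_[o["eef_pos"],np.arctan2(X[1],X[0])]
def plan(q0,wps):
    """each waypoint [x,y,z,psi] -> shift in cm in tool axes, twist"""
    for q in wps:
        d=np.subtract(q[:3],q0[:3])*100; c,s=np.cos(q0[3]),np.sin(q0[3])
        print(np.round([c*d[0]+s*d[1], s*d[0]-c*d[1], -d[2], q0[3]-q[3]],2)); q0=q
E
python3 - <<'E'
from h import *
q=pose(bot.get_obs()); t=np.array([.4757,.0057,.24,2.68]);print(q)
plan(q,[q+(t-q)*k/4 for k in (1,2,3,4)])
E
```

```text
[ 0.16139803 -0.47301711  0.23099156  0.3288173 ]
[11.3  -8.79 -0.23 -0.59]
[14.28 -1.05 -0.23 -0.59]
[12.46  7.05 -0.23 -0.59]
[ 6.46 12.77 -0.23 -0.59]
```

Request:
{"method": "send_rows", "body": {"motion": "-1 2.3 -1.8 0 -0.12; -1 4.5 -3.5 -0.1 -0.24; -1 6.8 -5.3 -0.1 -0.36; -1 9 -7 -0.2 -0.48; -1 11.3 -8.8 -0.2 -0.59"}}

```text
clock: 0.8
eef_pos: [0.2405, -0.3526, 0.2334]
tool_rot: [0.895, 0.445, 0.0, 0.0]
ft_force: [0.6, -0.2, -0.4]
grip_width: 0.0853
grasp_force: 0.0
```

Request:
{"method": "send_rows", "body": {"motion": "-1 2.9 -0.2 0 -0.12; -1 5.7 -0.4 -0.1 -0.24; -1 8.6 -0.6 -0.1 -0.36; -1 11.4 -0.8 -0.2 -0.48; -1 14.3 -1 -0.2 -0.59"}}

```text
clock: 1.3
eef_pos: [0.3193, -0.2328, 0.2355]
tool_rot: [0.727, 0.686, 0.0, 0.0]
ft_force: [-0.3, -0.8, 0.2]
grip_width: 0.0854
grasp_force: 0.0
```

Request:
{"method": "send_rows", "body": {"motion": "-1 2.5 1.4 0 -0.12; -1 5 2.8 -0.1 -0.24; -1 7.5 4.2 -0.1 -0.36; -1 10 5.6 -0.2 -0.48; -1 12.5 7 -0.2 -0.59"}}

```text
clock: 1.8
eef_pos: [0.397, -0.1122, 0.2375]
tool_rot: [0.496, 0.868, 0.0, 0.0]
ft_force: [0.5, 0.5, 1.4]
grip_width: 0.0855
grasp_force: 0.0
```

Request:
{"method": "send_rows", "body": {"motion": "-1 1.3 2.6 0 -0.12; -1 2.6 5.1 -0.1 -0.24; -1 3.9 7.7 -0.1 -0.36; -1 5.2 10.2 -0.2 -0.48; -1 6.5 12.8 -0.2 -0.59"}}

```text
clock: 2.3
eef_pos: [0.4747, 0.0084, 0.2394]
tool_rot: [0.222, 0.975, -0.0, 0.0]
ft_force: [0.9, -0.4, 0.4]
grip_width: 0.0856
grasp_force: 0.0
```

```bash
python3 - <<'E'
from h import *
o=bot.get_obs();q=pose(o);print(q,o["clock"],o["joint_pos"])
np.savez("v1.npz",W=wristW(o))
im=vision.camera("wrist"); cv2.imwrite("pics/w1.png",cv2.resize(im[:,:,::-1],(800,600),interpolation=cv2.INTER_CUBIC))
E
```

```text
[0.47473521 0.0084351  0.23942913 2.69360906] 2.3 [ 1.78261444e-02  1.87007458e-01 -4.20241132e-02  1.34151642e+00
 -9.38870838e-05  4.65809723e-01]
```

View pics/w1.png

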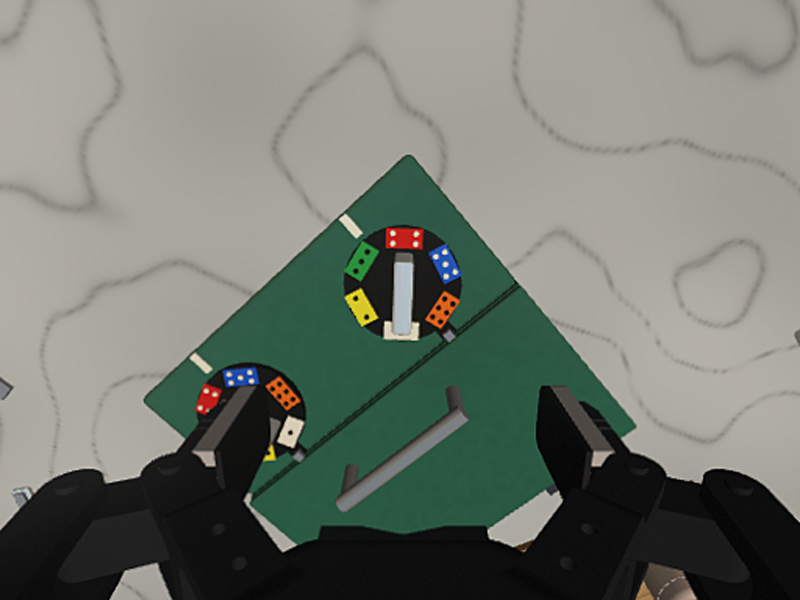

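The wrist view shows the left dial at about (403,283), with red toward (404,238) and white at (402,332). The right dial is at about (250,410) and the bar runs from (342,505) to (462,413). I refit the pose with these points.

```bash
cat >> h.py <<'E'
def patch(a,side,ns,r=.030,z=.084):
    t=np.array([np.pi+a-(n-1)*np.pi/3 for n in ns])
    return np.c_[-.078+r*np.cos(t),.075*side+r*np.sin(t),np.full(len(t),z)]
def fit(px,P,L,Rr,W,x0,W2=1.5625):
    """px/P: image(800-wide) and case points; L,Rr: {n:pixel} patch centres"""
    m=vision.camera_model("wrist")
    f=lambda p:np.r_[proj(case2w(p,P),m,W)*W2-px, *[proj(case2w(p,patch(a,s,D.keys(),p[5])),m,W)*W2-list(D.values()) for a,s,D in((p[3],1,L),(p[4],-1,Rr)) if D]].ravel()
    s=least_squares(f,x0,loss="soft_l1"); return s.x,f(s.x)
E
python3 - <<'E'
from h import *
W=np.load("v1.npz")["W"]
P=np.array([[-.14,.135,.075],[-.14,-.135,.075],[.005,.055,.118],[.005,-.055,.118]]);px=[[408,155],[145,401],[464,411],[341,506]]
L={1:(402,332),2:(361,308),3:(361,261),4:(404,238),5:(445,264),6:(442,310)}
Q={4:(208,400),5:(240,377),6:(283,393),1:(290,432)}
p,r=fit(px,P,L,Q,W,[.571,-.045,.275,2.4,3.58,.03]);print(p,np.round(r,0))
w=case2w(p,[[-.078,.075,.117],[-.078,-.075,.117],[.005,0,.118]]);print(w)
m=vision.camera_model("wrist"); print(proj(case2w(p,blade(p[3],1)),m,W)*1.5625)
print(p[2]+p[3]%np.pi)
plan(pose(bot.get_obs()),[[*w[0][:2],.15,p[2]+p[3]],[*w[0][:2],.09,p[2]+p[3]]])
E
```

```text
[ 0.57364962 -0.04538021  0.27317702  2.39125891  3.57434513  0.03222347] [ 1. -3. -6.  1. -0.  1.  0. -2. -1. -1. -0.  0. -0.  1. -0.  1.  0. -0.
  0.  0. -0.  0.  1. -0.  0.  0.  1. -0.]
[[ 0.47830756  0.00579491  0.117     ]
 [ 0.51877636 -0.13864289  0.117     ]
 [ 0.57846421 -0.04403125  0.118     ]]
[[401.22395761 335.86106783]
 [403.36259193 262.83231158]]
2.6644359283985586
[-0.35 -0.47  8.92  0.04]
[0. 0. 6. 0.]
```

Request:
{"method": "send_rows", "body": {"motion": "-1 -0.3 -0.4 4 0.03; -0.5 -0.3 -0.4 8 0.03; -0.3 -0.3 -0.4 12 0.03; -0.3 -0.3 -0.4 14.8 0.03; -0.3 -0.3 -0.4 14.8 0.03"}}

```text
clock: 2.85
eef_pos: [0.4713, 0.0023, 0.0875]
tool_rot: [0.239, 0.971, -0.001, -0.004]
ft_force: [-0.4, 0.3, 0.3]
grip_width: 0.0555
grasp_force: 0.0
```

Request:
{"method": "send_rows", "body": {"motion": "1 0 0 0 0; 1 0 0 0 0; 1 0 0 0 0; 1 0 0 0 0; 1 0 0 0 0"}}

```text
clock: 3.35
eef_pos: [0.4787, 0.0057, 0.0938]
tool_rot: [0.238, 0.971, 0.004, 0.003]
ft_force: [3.4, 9.5, -1.3]
grip_width: 0.0111
grasp_force: 60.9
```

Request:
{"method": "send_rows", "body": {"motion": "1 0 0 0 0.13; 1 0 0 0 0.26; 1 0 0 0 0.39; 1 0 0 0 0.53; 1 0 0 0 0.67"}}

```text
clock: 3.85
eef_pos: [0.4778, 0.0049, 0.0937]
tool_rot: [0.547, 0.837, 0.004, 0.001]
ft_force: [0.8, 6.7, 2.2]
grip_width: 0.0106
grasp_force: 61.3
```

Request:
{"method": "send_rows", "body": {"motion": "1 0 0 0 0.13; 1 0 0 0 0.26; 1 0 0 0 0.39; 1 0 0 0 0.53; 1 0 0 0 0.67"}}

```text
clock: 4.35
eef_pos: [0.4766, 0.0048, 0.0938]
tool_rot: [0.792, 0.611, 0.003, -0.001]
ft_force: [-1.7, 6.9, 5.4]
grip_width: 0.0109
grasp_force: 61.8
```

Request:
{"method": "send_rows", "body": {"motion": "1 0 0 0 0; 1 0 0 0 0; 1 0 0 0 0"}}

```text
clock: 4.65
eef_pos: [0.4766, 0.0048, 0.0938]
tool_rot: [0.79, 0.613, 0.003, -0.001]
ft_force: [-0.6, 7.4, 3.5]
grip_width: 0.0106
grasp_force: 61.7
```

```bash
python3 - <<'E'
from h import *
o=bot.get_obs();print(pose(o),pose(o)[3]-.2732,o["ft_force"],o["grip_width"])
E
```

```text
[0.47658453 0.00479086 0.09375553 1.32033227] 1.047132267696159 [-0.6447003   7.42555846  3.54125876] 0.010629677334843329
```

```bash
python3 - <<'E'
from h import *
q=pose(bot.get_obs());a=.2732+3.5743-np.pi
plan(q,[[*q[:2],.2,q[3]],[.4976,-.067,.24,q[3]/2+a/2],[.5175,-.139,.24,a]])
E
```

```text
[  0.     0.   -10.62   0.  ]
[-6.43  3.82 -4.    0.31]
[-5.06  5.5  -0.    0.31]
```

Request:
{"method": "send_rows", "body": {"motion": "-0.3 0 0 0 0; -0.3 0 0 0 0; -0.3 0 0 0 0; -0.3 0 0 -4 0; -0.3 0 0 -9 0"}}

```text
clock: 5.15
eef_pos: [0.473, 0.0021, 0.1802]
tool_rot: [0.79, 0.612, -0.003, -0.002]
ft_force: [2.4, 0.1, 0.2]
grip_width: 0.0556
grasp_force: 0.0
```

Request:
{"method": "send_rows", "body": {"motion": "-1 -2.5 1.5 -4 0.1; -1 -5 3 -5 0.22; -1 -7.5 5 -5.5 0.34; -1 -9.5 7.5 -5.6 0.48; -1 -11 10 -5.6 0.61"}}

```text
clock: 5.65
eef_pos: [0.5451, -0.131, 0.2382]
tool_rot: [0.939, 0.344, 0.001, 0.001]
ft_force: [0.2, 1.0, 1.2]
grip_width: 0.0853
grasp_force: 0.0
```

Request:
{"method": "send_rows", "body": {"motion": "-1 0 0 0 0; -1 0 0 0 0"}}

```text
clock: 5.85
eef_pos: [0.5443, -0.1295, 0.2368]
tool_rot: [0.938, 0.347, -0.001, -0.0]
ft_force: [-0.3, -0.2, -0.6]
grip_width: 0.0854
grasp_force: 0.0
```

```bash
python3 - <<'E'
from h import *
o=bot.get_obs();q=pose(o);print(q,o["clock"]);a=.2732+3.5743-np.pi
np.savez("v2.npz",W=wristW(o))
im=vision.camera("wrist"); cv2.imwrite("pics/w2.png",cv2.resize(im[:,:,::-1],(800,600),interpolation=cv2.INTER_CUBIC))
plan(q,[[.518,-.1388,.093,a]])
E
```

```text
[ 0.54429194 -0.12952982  0.2367679   0.70864444] 5.85
[-2.6  -1.01 14.38  0.  ]
```

View pics/w2.png

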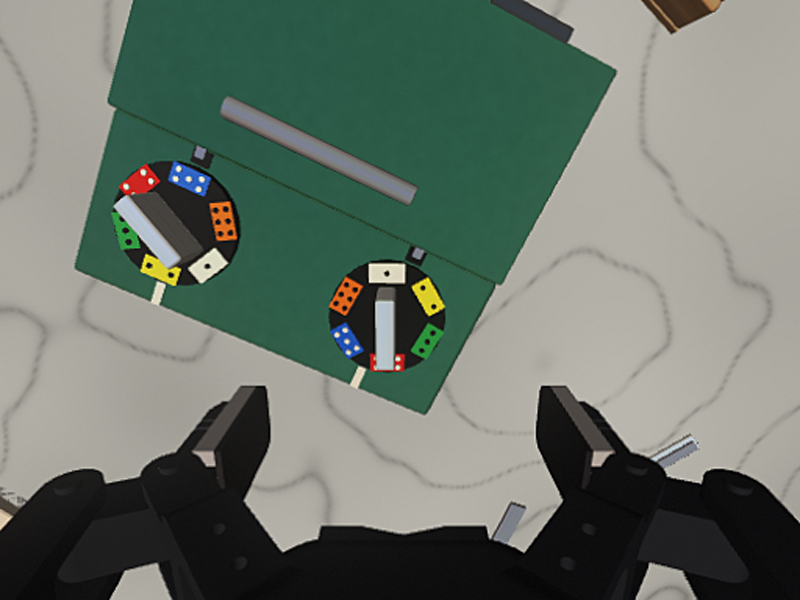

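The yellow 2 now faces the left mark (158,293). The right dial is at about (387,315), with blue left of its mark at (358,377). Refit to check.

```bash
python3 - <<'E'
from h import *
W=np.load("v2.npz")["W"]
P=np.array([[-.14,.135,.075],[-.14,-.135,.075],[.005,.055,.118],[.005,-.055,.118]]);px=[[76,269],[426,413],[226,107],[411,195]]
L={4:(139,181),5:(190,178),6:(223,221),1:(208,265),2:(160,269)}
Q={1:(387,273),2:(428,297),3:(427,342),5:(346,341),6:(346,296)}
p,r=fit(px,P,L,Q,W,[.571,-.045,.275,1.05,3.58,.03]);print(p,np.round(r,0))
w=case2w(p,[[-.078,.075,.117],[-.078,-.075,.117],[.005,0,.118]]);print(w)
plan(pose(bot.get_obs()),[[*w[1][:2],.093,p[2]+p[4]-np.pi]])
E
```

```text
[ 0.5731294  -0.04554756  0.27071191  1.04043383  3.56311331  0.03213205] [-6.  0. -0.  4.  0. -1.  3.  1.  0.  2. -0.  0.  1. -0. -0.  0. -0.  0.
  0. -0.  0. -0. -0. -1.  0. -1. -1. -1.]
[[ 0.47791379  0.00586244  0.117     ]
 [ 0.51802641 -0.13867468  0.117     ]
 [ 0.57794731 -0.04421047  0.118     ]]
[-2.61 -0.95 14.4   0.02]
```

Request:
{"method": "send_rows", "body": {"motion": "-1 -2.6 -1 3 0.02; -0.6 -2.6 -1 7 0.02; -0.3 -2.6 -1 11 0.02; -0.3 -2.6 -1 14.3 0.02; -0.3 -2.6 -1 14.3 0.02"}}

```text
clock: 6.4
eef_pos: [0.5136, -0.1363, 0.0901]
tool_rot: [0.941, 0.339, -0.004, -0.003]
ft_force: [0.2, 0.5, -0.2]
grip_width: 0.0556
grasp_force: 0.0
```

Request:
{"method": "send_rows", "body": {"motion": "1 0 0 0 0; 1 0 0 0 0; 1 0 0 0 0; 1 0 0 0 0; 1 0 0 0 0"}}

```text
clock: 6.9
eef_pos: [0.5188, -0.1368, 0.097]
tool_rot: [0.941, 0.338, 0.002, -0.001]
ft_force: [-3.4, 5.0, 7.3]
grip_width: 0.011
grasp_force: 60.2
```

```bash
python3 - <<'E'
from h import *
o=bot.get_obs();q=pose(o);print(q,o["ft_force"],o["grip_width"],q[3]-.272+np.pi, q[3]-(.272+4.189-np.pi))
E
```

```text
[ 0.51881085 -0.13684282  0.09698842  0.69005954] [-3.38722099  5.04369787  7.30062883] 0.011038890732320802 3.559652192016628 -0.6293478079833719
```

Turn by +0.63 rad, which is twist −0.63.

Request:
{"method": "send_rows", "body": {"motion": "1 0 0 0 -0.13; 1 0 0 0 -0.26; 1 0 0 0 -0.39; 1 0 0 0 -0.51; 1 0 0 0 -0.63"}}

```text
clock: 7.4
eef_pos: [0.5181, -0.1363, 0.097]
tool_rot: [0.788, 0.615, 0.002, -0.001]
ft_force: [-6.0, 6.4, 9.8]
grip_width: 0.0102
grasp_force: 60.4
```

Request:
{"method": "send_rows", "body": {"motion": "1 0 0 0 0; 1 0 0 0 0; 1 0 0 0 0"}}

```text
clock: 7.7
eef_pos: [0.5181, -0.1363, 0.097]
tool_rot: [0.79, 0.613, 0.002, -0.001]
ft_force: [-5.3, 6.0, 9.7]
grip_width: 0.011
grasp_force: 60.4
```

```bash
python3 - <<'E'
from h import *
o=bot.get_obs();q=pose(o);print(q,o["ft_force"],q[3]-.272+np.pi)
E
```

```text
[ 0.51808227 -0.13634117  0.09699094  1.32041425] [-5.27247667  6.0330864   9.74573925] 4.19000689898736
```

Request:
{"method": "send_rows", "body": {"motion": "-0.3 0 0 0 0; -0.3 0 0 0 0; -0.3 0 0 0 0; -0.3 0 0 -4 0; -0.3 0 0 -9 0"}}

```text
clock: 8.2
eef_pos: [0.5164, -0.1381, 0.1828]
tool_rot: [0.79, 0.613, -0.002, -0.002]
ft_force: [1.0, 0.1, -0.3]
grip_width: 0.0554
grasp_force: 0.0
```

Request:
{"method": "send_rows", "body": {"motion": "-1 2 0 -3 -0.13; -1 4.5 0 -6 -0.26; -1 7 0 -6 -0.39; -1 9 0 -6 -0.52; -1 10.5 3.5 -6 -0.52"}}

```text
clock: 8.7
eef_pos: [0.5755, -0.0437, 0.2449]
tool_rot: [0.605, 0.796, -0.001, -0.001]
ft_force: [1.5, -0.2, 1.2]
grip_width: 0.0855
grasp_force: 0.0
```

Request:
{"method": "send_rows", "body": {"motion": "-1 0 0 0 0; -1 0 0 0 0; -1 0 0 0 0"}}

```text
clock: 9.0
eef_pos: [0.578, -0.0458, 0.2444]
tool_rot: [0.607, 0.795, -0.0, -0.0]
ft_force: [-0.8, 0.6, 1.0]
grip_width: 0.0857
grasp_force: 0.0
```

```bash
python3 - <<'E'
from h import *
o=bot.get_obs();q=pose(o);print(q,o["clock"])
np.savez("v3.npz",W=wristW(o))
im=vision.camera("wrist"); cv2.imwrite("pics/w3.png",cv2.resize(im[:,:,::-1],(800,600),interpolation=cv2.INTER_CUBIC))
plan(q,[[.578,-.0441,.1,.272+np.pi/2]])
E
```

```text
[ 0.57797208 -0.0458018   0.24438367  1.83816019] 9.0
[ 0.16  0.05 14.44 -0.  ]
```

View pics/w3.png

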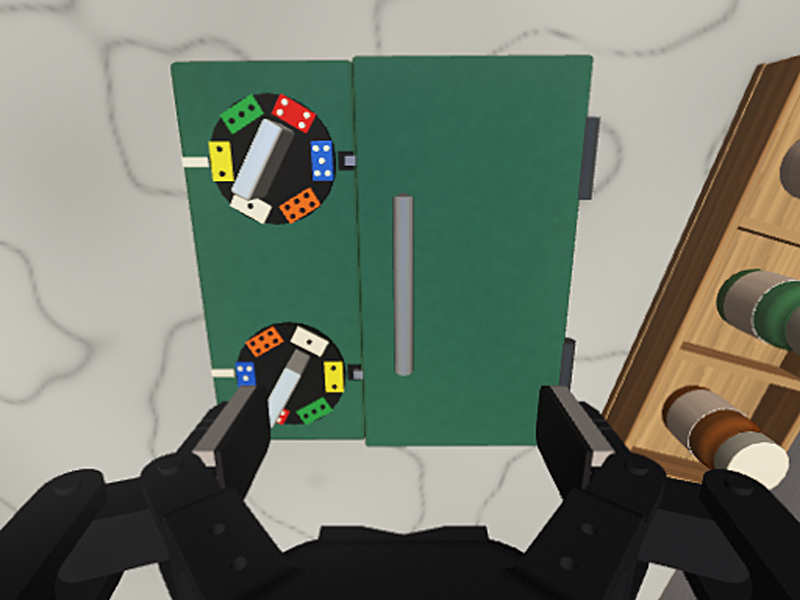

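Both codes are at the marks: yellow 2 at (220,161) and blue 5 at (245,375). The bar is at (403,285), so I grasp it now.

Request:
{"method": "send_rows", "body": {"motion": "-1 0.1 0 4 0; -0.4 0.1 0 8 0; -0.3 0.1 0 12 0; -0.3 0.1 0 14.4 0; -0.3 0.1 0 14.4 0"}}

```text
clock: 9.55
eef_pos: [0.5744, -0.0448, 0.0969]
tool_rot: [0.607, 0.795, -0.002, -0.003]
ft_force: [-0.6, -1.6, 0.4]
grip_width: 0.0557
grasp_force: 0.0
```

Request:
{"method": "send_rows", "body": {"motion": "1 0 0 0 0; 1 0 0 0 0; 1 0 0 0 0; 1 0 0 0 0; 1 0 0 0 0"}}

```text
clock: 10.05
eef_pos: [0.578, -0.0452, 0.1028]
tool_rot: [0.606, 0.795, -0.0, 0.001]
ft_force: [-5.4, -1.1, 6.9]
grip_width: 0.0101
grasp_force: 58.5
```

```bash
python3 - <<'E'
from h import *
o=bot.get_obs();q=pose(o);print(q,o["clock"],o["ft_force"])
a=np.hypot(115,39);t0=np.arctan2(39,-115)
for t in np.arange(.1,1.55,.1):
    f=t0-t; print(round(t,2),np.round([(a*np.cos(f)+115)/10,-(a*np.sin(f)-39)/10],2))
E
```

```text
[ 0.57797445 -0.04518455  0.10276878  1.83848713] 10.05 [-5.441626   -1.12011808  6.90065912]
0.1 [ 0.45 -1.13]
0.2 [ 1.   -2.21]
0.3 [ 1.67 -3.22]
0.4 [ 2.43 -4.17]
0.5 [ 3.28 -5.04]
0.6 [ 4.21 -5.81]
0.7 [ 5.22 -6.49]
0.8 [ 6.29 -7.07]
0.9 [ 7.41 -7.53]
1.0 [ 8.57 -7.88]
1.1 [ 9.76 -8.12]
1.2 [10.97 -8.23]
1.3 [12.18 -8.22]
1.4 [13.39 -8.1 ]
1.5 [14.58 -7.85]
```

Request:
{"method": "send_rows", "body": {"motion": "1 0 0.45 -1.13 0; 1 0 1 -2.21 0; 1 0 1.67 -3.22 0; 1 0 2.43 -4.17 0; 1 0 3.28 -5.04 0"}}

```text
clock: 10.55
eef_pos: [0.6039, -0.0379, 0.1498]
tool_rot: [0.607, 0.795, -0.006, -0.004]
ft_force: [-13.4, -5.6, 2.3]
grip_width: 0.0096
grasp_force: 58.5
```

```bash
python3 - <<'E'
from h import *
o=bot.get_obs();q=pose(o);d=q[:2]-[.578,-.0452];print(q,d@[np.cos(.272),np.sin(.272)],q[2]-.1028,o["ft_force"],o["grip_width"])
E
```

```text
[ 0.60390234 -0.03786527  0.14982534  1.83732826] 0.026920593738050325 0.04702533592419164 [-13.39713872  -5.60905159   2.25956707] 0.009579331123382355
```

Request:
{"method": "send_rows", "body": {"motion": "1 0 0.93 -0.77 0; 1 0 1.94 -1.45 0; 1 0 3 -2.03 0; 1 0 4.13 -2.49 0; 1 0 5.3 -2.84 0"}}

```text
clock: 11.05
eef_pos: [0.6575, -0.023, 0.1844]
tool_rot: [0.607, 0.795, -0.002, -0.001]
ft_force: [-9.7, -0.8, -3.6]
grip_width: 0.0097
grasp_force: 59.0
```

Request:
{"method": "send_rows", "body": {"motion": "1 0 1.2 -0.24 0; 1 0 2.4 -0.35 0; 1 0 3.6 -0.34 0; 1 0 4.8 -0.22 0; 1 0 4.8 -0.22 0"}}

```text
clock: 11.55
eef_pos: [0.7081, -0.0088, 0.1847]
tool_rot: [0.606, 0.795, 0.001, 0.002]
ft_force: [-1.1, -0.3, 7.2]
grip_width: 0.0097
grasp_force: 64.5
```

```bash
python3 - <<'E'
from h import *
o=bot.get_obs();q=pose(o);d=q[:2]-[.578,-.0452];print(q,d@[np.cos(.272),np.sin(.272)],q[2]-.1028,o["ft_force"],o["grip_width"],o["joint_pos"])
im=vision.camera("wrist"); s=vision.camera("scene")
cv2.imwrite("pics/b.png",np.hstack([cv2.resize(im,(400,300)),cv2.resize(s[120:330,130:340],(400,300))])[:,:,::-1])
E
```

```text
[ 0.70814212 -0.00880105  0.1847209   1.83937486] 0.13513639142257466 0.08192090412062664 [-1.08269301 -0.28294229  7.24767898] 0.009698142377080842 [-1.22486599e-02  6.96271290e-01  6.00252977e-01  1.47119985e+00
 -4.17849507e-04  1.28996607e+00]
```

View pics/b.png

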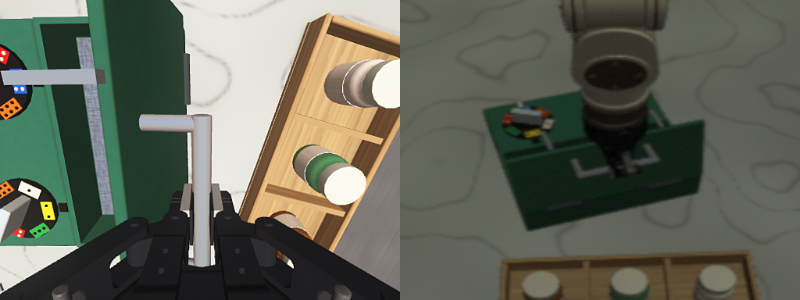

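The lid stands at about 81° and the dials are undisturbed. I nudge it a bit further, then open only partly, since the lid face is near the front finger, and rise.

Request:
{"method": "send_rows", "body": {"motion": "1 0 0.4 0.05 0; 1 0 0.7 0.1 0; 1 0 0.7 0.1 0; 0.4 0 0.7 0.1 0; 0.4 0 0.7 0.1 0"}}

```text
clock: 12.15
eef_pos: [0.7145, -0.0071, 0.1815]
tool_rot: [0.606, 0.795, 0.001, 0.001]
ft_force: [-0.3, -0.0, -0.1]
grip_width: 0.0258
grasp_force: 0.0
```

Request:
{"method": "send_rows", "body": {"motion": "0.4 0 0 0 0; 0.4 0 0 -1 0; 0.4 0 0 -2.5 0; 0.4 0 0 -4.5 0; 0.4 0 0 -7 0"}}

```text
clock: 12.65
eef_pos: [0.7135, -0.0072, 0.2506]
tool_rot: [0.606, 0.795, -0.001, -0.001]
ft_force: [-0.3, -0.3, 0.1]
grip_width: 0.0252
grasp_force: 0.0
```

Request:
{"method": "send_rows", "body": {"motion": "0.4 0 0 -2 0; 0.4 0 0 -4 0; 0.4 0 0 -4 0"}}

```text
clock: 12.95
eef_pos: [0.7152, -0.0071, 0.2946]
tool_rot: [0.606, 0.795, 0.002, 0.003]
ft_force: [0.1, -0.3, -0.3]
grip_width: 0.0257
grasp_force: 0.0
```

```bash
python3 - <<'E'
from h import *
o=bot.get_obs();q=pose(o);print(q,o["clock"],o["ft_force"],o["grip_width"])
im=vision.camera("wrist"); s=vision.camera("scene")
cv2.imwrite("pics/c.png",np.hstack([cv2.resize(im,(400,300)),cv2.resize(s[120:330,130:340],(400,300))])[:,:,::-1])
E
```

```text
[ 0.71523723 -0.00714244  0.29463714  1.83877939] 12.95 [ 0.11023587 -0.30517087 -0.28152747] 0.025712255054366664
```

View pics/c.png

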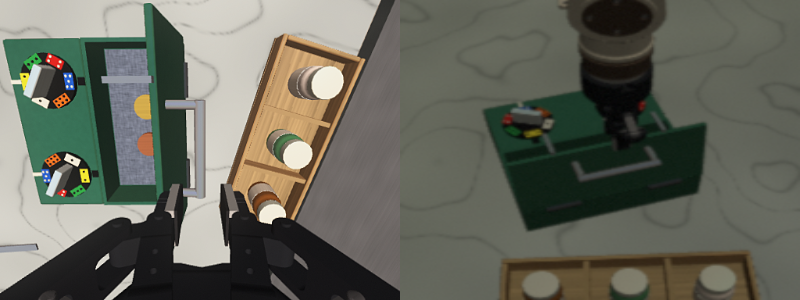

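The lid stands open with the gripper clear above it, both dials are still at their marks, and the surroundings are undisturbed.

```bash
python3 -c "
from workcell import workorder
print(workorder.job_done())"
```

```text
the job is handed in; nothing more can be done
None
```

The case is unlocked (left dial at 2, right dial at 5), the lid is left standing open at roughly 84°, the gripper is clear, and the job was handed in at about 13 s of the 51 s limit; no verdict was returned.

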